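Unload and reload a loudspeaker gluing jig

ROBOT

A 6-joint arm with a two-finger parallel gripper is mounted at the origin on a cart in front of the work surface, level with it; the furniture and walls round the work are solid. World frame = base frame: x ahead of the robot, y to its left, z up, the work surface at z = 0. Lengths are in m, angles in rad, forces in N, time in s.
With the tool pointing down it reaches from about 0.3 to 0.775 m from the base axis. Payload 14.6 kg.
Tool frame: the origin (TCP) lies at the very end of the fingers, on their centre line; the grasp point (between the pads) lies 19 mm behind it; x points along the fingers, z is the direction in which the jaws open and shut, and the axes are right-handed (so a half turn about x gives the same grasp; the last joint's range is limited). The gripper opens to 94 mm and grips with 3 to 60 N. Pads are 16 mm wide; open, the fingers measure 119 mm over their backs; the gripper's body (75 mm by 177 mm) begins 78 mm behind the grasp point.
Start: joints at [1.085, 0.3, 1.521, -0, 1.321, -0.067], TCP at [0.224, 0.502, 0.205] pointing down, gripper open.
Joint ranges: [-3.03, 3.03], [-0.79, 2.21], [0.23, 2.52], [-1.04, 4.18], [0, 3.07], [-2.55, 2.55]. Speed limits (rad/s): [2.22, 2.22, 2.57, 3.14, 3.14, 3.14].

INTERFACE

Orientations are given as [roll, pitch, yaw] about the fixed x, y, z axes, in that order (R = Rz(yaw) Ry(pitch) Rx(roll)).
In Python, from station import ctrl gives the robot as it stands. The module is installed in compiled form; this text tells all that it offers.
- The arm moves only by the tool servo_tool, never from a script. Its argument "motion" is one flat list of numbers, 4 for each row, row after row: the shift along the tool's x, y, z in mm, then the turn about the tool's x in degrees. In form: [dx, dy, dz, roll, dx, dy, dz, roll, ...]. A call has 1 to 20 rows; each row is the pose to reach, as a shift and turn from the pose commanded when the call began, along the tool's axes at that moment; what a row does not reach only later rows make up. A row lasts 1/8 s, in which the tool goes at most 62.5 mm and 10.7 degrees, less where a joint would pass 70% of its speed; a pose out of reach is approached as far as the arm can. A call with a gripper value outside its range is refused whole. "gripper" is the opening, from 0 (shut) to 1 (fully open), set as the call begins (left out, the last holds). The fingers move at their own pace and stop on an object; "force" is the grip in N (left out, the last holds). Time passes only in rows, so rows that repeat a pose let the fingers close. It gives the time, the measured TCP pose, the force and the opening at its end, in the units of the state.
- ctrl.get_obs(): the state, without advancing time (a new reading comes with each control period).
- ctrl.camera(name): name is "scene" or "top" or "wrist"; returns a dict with "color" (384x512x3 uint8, red, green, blue), "z_map" (384x512 float32, m along the optical axis (not along the pixel's ray), 0 where there is no reading), "fx", "fy", "cx", "cy" (pixels), "rvec" (rotation vector, rad) and "tvec" (3), from world to camera coordinates, as OpenCV has them. Camera axes: x right, y down, z forward; pixel columns grow to the right and rows downward; lengths in m; the calibration is good to about 2 mm. A picture is of the moment at which its call begins.
- ctrl.hand_in(): hands the job in, once; it reports no verdict.
The state is a dict: "time_s": time; "qpos": joint angles; "joint_vel": joint speeds; "tau": joint torques, N m; "ee_pos": TCP position; "eef_rot": TCP orientation; "force": force on the tool from outside, world axes, zero at the start; "moment": the same for the moment, N m; "grip_width": finger opening in m.
Only numpy, scipy, OpenCV 4.12 (cv2) and the standard library are available. Lean on these libraries where they do the work, as an engineer would, in place of code of your own. Each camera call takes 0.05 s, during which the arm holds its last target.

TASK

The speaker in the gluing jig has cured: take off the brass ring weight and then the red pressure plate, park both flat on the dark mat, and put the cured speaker in the empty cup of the white tray without disturbing the finished one there. Then seat the fresh speaker from the blue tray in the jig, fit the pressure plate back over the two guide pins so that it lies on the speaker, and set the weight back on it around the collar.

Things in the scene. Friction and masses are not known exactly. Their poses are not given: they have to be found in the camera images.
- jig: gluing jig, fixed: aluminium base 100 x 132 mm, top 18 mm above the bench; white nest ring on it, 48 mm outside, 39 mm bore, upper edge 40 mm above the bench, on which a speaker's rim lies (speaker origin at z 32 mm). Two pins, 9 mm, conical tips at z 79 mm, at y +46 and -46 mm of the jig. Origin on the bench under the nest's axis; x, y, z as the world's, yaw within 0.12 rad.
- weight: brass ring weight, 60 mm outside, 47 mm bore, 30 mm high, about 280 g; at the start it lies on the pressure plate round its collar (origin at z 60 mm). In the jig grip it across x of the jig: the pins stand beside it along y. Origin on its axis at its underside, z up.
- pressure_plate: red pressure plate, 100 g: ring 58 mm outside, 34 mm hole, 12 mm thick, two ears along its y (116 mm over all), in each a 14.5 mm hole 46 mm from the centre that slips over a guide pin; raised collar, 40 mm outside, 6 mm higher than the plate, for the weight. Grip the round part across its x. In the jig its origin is at z 48 mm. Origin at the centre of its underside, z up; fits either way round.
- cured_speaker: grey loudspeaker, 55 mm round rim (upper 8 mm of its 16 mm height) over a 30 mm magnet can (lower 8 mm), magnet down, 35 g; grip the rim from outside. Origin at the centre of its underside, z up. This one is in the jig at the start, seen through the plate's hole; its origin 32 mm above the bench.
- fresh_speaker: grey loudspeaker, 55 mm round rim (upper 8 mm of its 16 mm height) over a 30 mm magnet can (lower 8 mm), magnet down, 35 g; grip the rim from outside. Origin at the centre of its underside, z up. This one is the only one in the blue tray at the start; its origin 15 mm above the bench.
- finished_speaker: grey loudspeaker, 55 mm round rim (upper 8 mm of its 16 mm height) over a 30 mm magnet can (lower 8 mm), magnet down, 35 g; grip the rim from outside. Origin at the centre of its underside, z up. This one already lies in the far cup of the white tray and stays there.
- mat: dark rubber mat, fixed: 200 mm along its x, 130 mm along its y, 3 mm thick, empty at the start; weight and plate fit on it 55 mm either side of its centre along x (plate's y along the mat's y). Origin at the centre of its underside, on the bench; x, y, z as the world's, yaw within 0.12 rad.
- done_tray: white tray, fixed: 190 mm along its x, 90 mm along its y, rim 10 mm high, two raised cups (48 mm outside, 39 mm bore, upper edge at z 23 mm) 45 mm either side of the centre along x; the one at -x, nearer the robot, is empty. A seated speaker's origin is at z 15 mm. Origin at the centre of its underside, on the bench; x, y, z as the world's, yaw within 0.12 rad.
- free_cup (a point): centre of the upper edge of the empty cup of the white tray, 23 mm above the bench; axes as the tray's. A seated speaker's origin lies 8 mm below it.
- new_tray: blue tray for speakers to be glued, fixed, same shape as the white one; the fresh speaker is in its cup at -x, nearer the robot, the other cup is empty. Origin at the centre of its underside.
Things that resemble listed ones, but are neither listed nor needed, are in the scene too. What is shaped like the jig but green is not meant.

How it is judged:
By the outcome, as a careful person would: the job done as asked, in the order asked, and still so for the second after the job is handed in, with the robot touching nothing.
It also fails if it takes over 128 s, if anything falls off the work surface, if the arm or the gripper's body presses on something with over 40 N, if the wrist force passes 120 N, or if a joint passes its speed limit or range.

## Working session

There is one attempt and no reset: what is moved stays moved. The work goes in short steps, Python scripts to look and compute and a tool call to move; the robot and the scene stay as the last step left them, time stands still between calls to the robot, and variables do not carry over. Pictures are saved under pics/ and viewed, and the job is handed in when it is done.

Besides the shell and the picture viewer there is one more tool, called after ">>>" in YAML: its name, and indented under it one key for each argument. servo_tool: Moves the arm, as the interface text tells. Its arguments: {"type":"object","properties":{"motion":{"type":"array","items":{"type":"number"}},"gripper":{"type":"number"},"force":{"type":"number"}},"required":["motion"]}

```bash
mkdir -p pics
cat > h.py <<'E'
import numpy as np, cv2
from station import ctrl
def save(n,f,crop=None,s=1):
    c=ctrl.camera(n); im=c['color'][:,:,::-1].copy()
    if crop: im=im[crop[1]:crop[3],crop[0]:crop[2]]
    if s!=1: im=cv2.resize(im,None,fx=s,fy=s,interpolation=cv2.INTER_CUBIC)
    cv2.imwrite('pics/'+f,im); return c
def cloud(c):
    z=c['z_map']; v,u=np.mgrid[:z.shape[0],:z.shape[1]]
    P=np.stack([(u-c['cx'])/c['fx']*z,(v-c['cy'])/c['fy']*z,z],-1)
    R=cv2.Rodrigues(np.array(c['rvec'],float))[0]
    W=(P-np.array(c['tvec']).ravel())@R
    W[z<=0]=np.nan
    return W
E
python3 - <<'E'
from h import *
print(ctrl.get_obs())
for n in['scene','top','wrist']:
    c=save(n,n+'0.png'); np.savez('/tmp/'+n+'.npz',**c); print(n,c['fx'],c['cx'],c['cy'],c['rvec'],c['tvec'])
E
```

```text
{'time_s': 0.0, 'qpos': array([ 1.08541077e+00,  3.00507541e-01,  1.52163298e+00, -2.51283971e-05,
        1.32065649e+00, -6.66373531e-02]), 'joint_vel': array([-0.00139586,  0.00140878,  0.00108505,  0.00071259,  0.00104795,
        0.00161417]), 'tau': array([-7.49063183e-04, -5.31810093e+01, -3.52744353e+01,  7.07768602e-02,
        2.43422430e-02, -9.95453934e-05]), 'ee_pos': array([0.22353866, 0.50222389, 0.20484438]), 'eef_rot': array([ 3.09516154,  1.56959172, -2.03596942]), 'force': array([ 0.33823554, -0.48032166,  0.05342301]), 'moment': array([-0.01058897, -0.00224803,  0.02256202]), 'grip_width': 0.0934959746654493}
scene 347.66244434775786 255.07001553932025 196.27987101715868 [ 1.89390974 -0.58827798  0.37902503] [-0.57442713  0.16990454  0.71178721]
top 381.1252769264701 249.11891262727758 183.3324871170444 [ 2.19125211 -2.12873977  0.08635859] [-0.12322371  0.63897407  1.12314882]
wrist 277.0401906085314 253.2738279407718 188.5232394075091 [-2.43508748 -1.5816053  -0.21400639] [-0.54922655 -0.02723145  0.39223827]
```

View pics/top0.png

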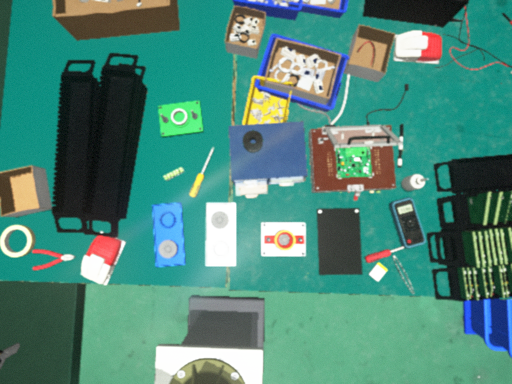

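View pics/scene0.png

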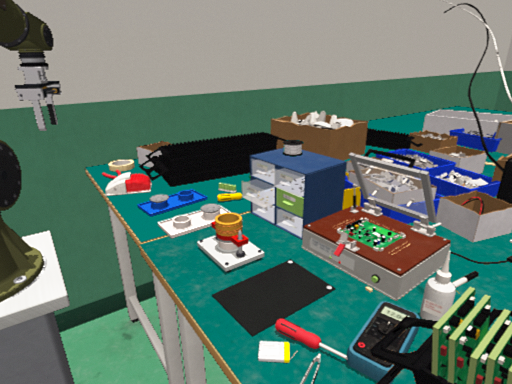

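View pics/wrist0.png

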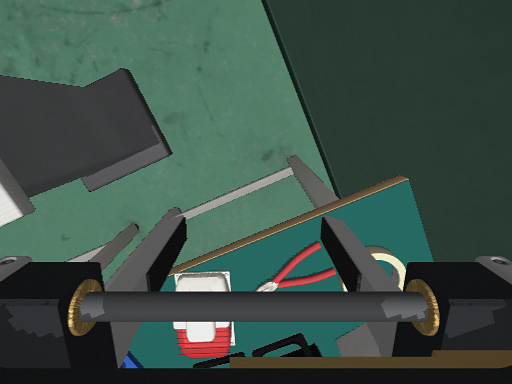

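The top view shows the jig with weight at (284,239), the white tray at (220,235), the blue tray at (169,235), and the mat at (340,241). The green jig look-alike is at (180,118) and isn't the one meant. Now I'll measure.

Run:
```python
from h import *
c=dict(np.load('/tmp/top.npz')); W=cloud(c); im=c['color']
cr=im[190:280,140:370]; cv2.imwrite('pics/top_crop.png',cv2.resize(cr[:,:,::-1],None,fx=3.4,fy=3.4,interpolation=cv2.INTER_CUBIC))
for n,(u,v) in dict(jig=(284,239),wt=(220,250),white_far=(220,219),blue=(169,249),mat=(340,241),bench=(205,285)).items(): print(n,W[v,u])
hsv=cv2.cvtColor(im,cv2.COLOR_RGB2HSV)
X=W.reshape(-1,3)
def region(mask,name):
    m=np.zeros(mask.shape,np.uint8);m[mask]=1
    n,l,s,ce=cv2.connectedComponentsWithStats(m)
    for i in range(1,n):
        if s[i,4]>60:
            P=W[l==i]; P=P[~np.isnan(P[:,0])]
            r=cv2.minAreaRect((P[:,:2]*1000).astype(np.float32))
            print(name,s[i],np.median(P,0).round(4),[np.round(x,1) for x in r])
box=np.zeros(im.shape[:2],bool); box[195:285,145:370]=1
region(box&(im.max(2)<70),'mat')
region(box&(W[...,2]>0.01)&(W[...,2]<0.03)&(hsv[...,1]<40),'white')
region(box&(hsv[...,0]>100)&(hsv[...,0]<125)&(hsv[...,1]>100),'blue')
region(box&(W[...,2]>0.08),'weight')
region(box&(W[...,2]>0.027)&(W[...,2]<0.04),'spk-high')
```

```text
jig [ 0.47929254 -0.21231239  0.04810222]
wt [ 0.43811033 -0.021276    0.00261336]
white_far [ 0.53216766 -0.02057022  0.03235762]
blue [0.43842449 0.12881142 0.0308832 ]
mat [nan nan nan]
bench [ 0.33150449  0.02070979 -0.00086463]
mat [ 318  209   43   65 2419] [ 0.4746 -0.3857  0.0029] [array([ 476.9, -383.1]), array([193.9, 123.4]), np.float64(2.6)]
white [211 211  18  18 163] [ 0.5318 -0.0178  0.0277] [array([531. , -18.8]), array([49. , 52.6]), np.float64(40.5)]
white [262 223  44  33 901] [ 0.4912 -0.208   0.0181] [array([ 478.1, -213.4]), array([ 95.8, 130.7]), np.float64(1.7)]
white [159 241  18  17 154] [0.4382 0.1345 0.028 ] [array([438.1, 135.4]), array([45.9, 45. ]), np.float64(65.8)]
white [212 241  17  17  82] [ 0.4418 -0.0231  0.0227] [array([442.5, -23.6]), array([45.9, 46.7]), np.float64(19.9)]
blue [ 152  202   34   65 1623] [0.4939 0.1394 0.0045] [array([481.9, 140.3]), array([191.8,  96.3]), np.float64(6.9)]
weight [275 230  21  21 141] [ 0.4773 -0.2145  0.0891] [array([ 478.4, -212.3]), array([56.2, 57. ]), np.float64(1.8)]
spk-high [211 211  18  18 201] [ 0.5291 -0.0196  0.0298] [array([530.7, -19. ]), array([51. , 51.7]), np.float64(1.8)]
spk-high [159 240  18  19 217] [0.4384 0.1342 0.0298] [array([438.2, 133.4]), array([53.4, 52.2]), np.float64(2.0)]
```

View pics/top_crop.png

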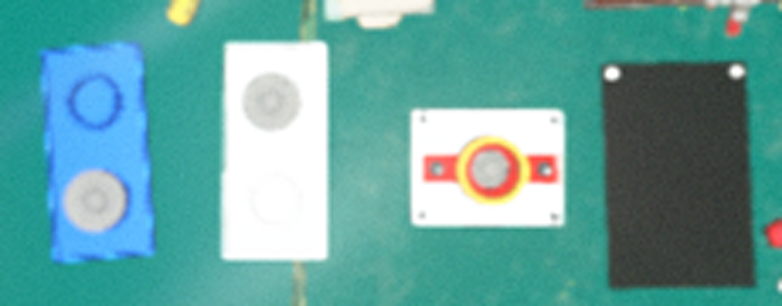

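```bash
cat >> h.py <<'E'
from scipy.spatial.transform import Rotation as Ro
def RT(o=None):
    o=o or ctrl.get_obs()
    return Ro.from_euler('xyz',o['eef_rot']).as_matrix(), np.array(o['ee_pos']), o
def plan(xyz,yaw=0.0):
    """shift in tool axes mm and roll deg so that jaws (tool z) lie along world dir yaw (mod pi)"""
    R,p,o=RT()
    d=R.T@(np.array(xyz)-p)*1000
    z=R[:,2]; cur=np.arctan2(z[1],z[0])
    e=(yaw-cur+np.pi/2)%np.pi-np.pi/2   # world yaw wanted
    s=np.sign(R[2,0]) # tool x down -> -1 ; roll about tool x = -yaw
    print('t',round(o['time_s'],2),'cur',p.round(4),'jaw yaw',round(cur,3),'w',round(o['grip_width'],4),'q6',o['qpos'].round(2)[-1],'F',o['force'].round(1))
    print('MOVE',d.round(1),'roll',round(np.degrees(s*e),1), 'alt',round(np.degrees(s*e)+180*(-1 if s*e>0 else 1),1))
def proj(c,X):
    return cv2.projectPoints(np.array(X,float).reshape(-1,3),np.array(c['rvec'],float),np.array(c['tvec'],float),np.array([[c['fx'],0,c['cx']],[0,c['fy'],c['cy']],[0,0,1.]]),None)[0].reshape(-1,2)
E
python3 - <<'E'
from h import *
R,p,o=RT(); print(R.round(3))
c=dict(np.load('/tmp/wrist.npz'))
print('tcp px',proj(c,[p]), proj(c,[p+R[:,2]*.05]),proj(c,[p+[0,0,-.1]]))
Rc=cv2.Rodrigues(np.array(c['rvec'],float))[0]; cp=-Rc.T@c['tvec'].ravel()
print('cam in tool',R.T@(cp-p),'axis',R.T@Rc[2])
plan([.478,-.213,.2],0.03)
W=cloud(dict(np.load('/tmp/top.npz')))
# height map maxima over y bands, x .3-.75
for x in np.arange(.36,.72,.04):
    print(round(x,2),[int(1000*np.nanmax(np.r_[0,W[...,2][(abs(W[...,0]-x)<.02)&(abs(W[...,1]-y)<.025)]])) for y in np.arange(.25,-.5,-.05)])
E
```

```text
[[-0.    -0.914  0.407]
 [-0.001  0.407  0.914]
 [-1.     0.    -0.001]]
tcp px [[253.36034711 228.96418448]] [[325.01798191 228.99430558]] [[253.57565312 189.74420853]]
cam in tool [-0.17862143  0.07932643  0.00026892] axis [ 0.96296805 -0.26960999 -0.00172735]
t 0.15 cur [0.2236 0.5023 0.205 ] jaw yaw 1.152 w 0.0939 q6 -0.07 F [-0.  -0.5 -0.3]
MOVE [   5.5 -523.3 -550. ] roll 64.3 alt -115.7
0.36 [6, 7, 6, 5, 7, 6, 6, 6, 6, 6, 5, 6, 6, 6, 7]
0.4 [6, 10, 34, 32, 7, 23, 26, 4, 6, 5, 5, 5, 9, 9, 16]
0.44 [7, 12, 36, 34, 6, 25, 27, 6, 23, 92, 92, 23, 9, 9, 28]
0.48 [113, 13, 31, 31, 5, 25, 28, 5, 83, 92, 93, 20, 8, 9, 7]
0.52 [130, 14, 29, 28, 6, 35, 34, 6, 23, 94, 90, 20, 10, 9, 9]
0.56 [132, 12, 28, 23, 5, 33, 34, 5, 5, 6, 6, 8, 10, 8, 7]
0.6 [132, 5, 6, 18, 24, 13, 64, 110, 108, 5, 5, 4, 4, 93, 78]
0.64 [131, 5, 27, 5, 24, 5, 174, 175, 173, 174, 173, 68, 71, 101, 84]
0.68 [131, 5, 27, 28, 23, 6, 175, 175, 175, 176, 174, 69, 76, 78, 79]
```

>>> servo_tool:
  motion: [-5, -523, -550, 64, -5, -523, -550, 64, -5, -523, -550, 64, -5, -523, -550, 64, -5, -523, -550, 64, -5, -523, -550, 64, -5, -523, -550, 64, -5, -523, -550, 64, -5, -523, -550, 64, -5, -523, -550, 64, -5, -523, -550, 64, -5, -523, -550, 64, -5, -523, -550, 64, -5, -523, -550, 64, -5, -523, -550, 64, -5, -523, -550, 64]

```text
time_s: 2.15
ee_pos: [0.4778, -0.2116, 0.2108]
eef_rot: [-0.473, 1.57, -0.437]
force: [-0.3, 0.6, 0.4]
grip_width: 0.0938
```

Run:
```python
from h import *
c=save('wrist','w1.png'); np.savez('/tmp/w1.npz',**c)
plan([.478,-.213,.22],0.03)
```

```text
t 2.2 cur [ 0.4778 -0.2118  0.2108] jaw yaw 0.036 w 0.094 q6 -0.52 F [-0.1  0.1 -0.2]
MOVE [-9.2 -1.2  0.2] roll 0.4 alt -179.6
```

View pics/w1.png

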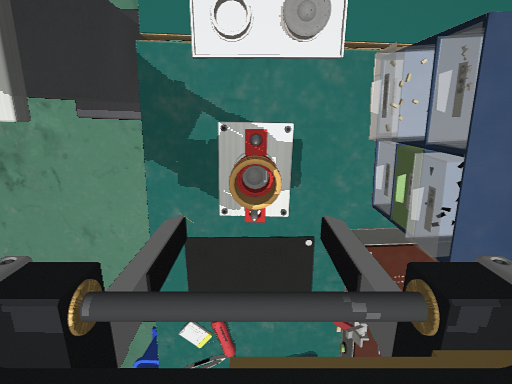

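The wrist image shows the jig from (218,122) to (294,217), the brass ring at (256,180), and pins at (256,138) and (254,213). The white tray is at the top, with its empty cup at (230,17).

```bash
cat >> h.py <<'E'
def circ(W,im,sel,name='',gate=None):
    P=W[sel]; P=P[~np.isnan(P[:,0])]
    (x,y),r=cv2.minEnclosingCircle((P[:,:2]*1000).astype(np.float32))
    print(name,len(P),'enc',round(x,1),round(y,1),'r',round(r,1),'bbox mid',((P.min(0)+P.max(0))/2*1000).round(1),'size',((P.max(0)-P.min(0))*1000).round(1),'z',np.median(P[:,2]).round(4))
def near(W,x,y,r): return np.hypot(W[...,0]-x,W[...,1]-y)<r
E
python3 - <<'E'
from h import *
c=dict(np.load('/tmp/w1.npz')); W=cloud(c); im=c['color']
Z=W[...,2]
circ(W,im,near(W,.478,-.213,.04)&(Z>.084)&(Z<.096),'weight top')
hsv=cv2.cvtColor(im,cv2.COLOR_RGB2HSV)
red=((hsv[...,0]<8)|(hsv[...,0]>172))&(hsv[...,1]>150)
for s,n in((1,'+y'),(-1,'-y')):
    m=near(W,.478,-.213+s*.046,.03)&(Z>.052)&(Z<.066)&red
    circ(W,im,m,'ear'+n)
    m=near(W,.478,-.213+s*.046,.02)&(Z>.066)&(Z<.085)&(abs(W[...,1]+.213)>.035)
    circ(W,im,m,'pin'+n)
m=near(W,.478,-.213,.1)&(Z>.014)&(Z<.022)
P=W[m]; r=cv2.minAreaRect((P[:,:2]*1000).astype(np.float32)); print('base',r)
m=near(W,.477,-.383,.14)&(Z<.008)&(im.max(2)<70)
P=W[m]; print('mat',cv2.minAreaRect((P[:,:2]*1000).astype(np.float32)))
circ(W,im,near(W,.44,-.024,.03)&(Z>.018)&(Z<.028),'free cup')
circ(W,im,near(W,.531,-.019,.035)&(Z>.026)&(Z<.036),'finished')
cv2.imwrite('pics/w1c.png',cv2.resize(im[110:230,200:310,::-1],None,fx=5,fy=5,interpolation=cv2.INTER_CUBIC))
E
```

```text
weight top 903 enc 479.3 -212.0 r 30.1 bbox mid [ 479.  -211.9   88. ] size [58.8 59.6  8. ] z 0.0892
ear+y 445 enc 478.2 -174.0 r 23.2 bbox mid [ 477.7 -174.8   59. ] size [30.  41.7 13.8] z 0.0595
pin+y 50 enc 478.2 -166.6 r 4.3 bbox mid [ 477.9 -166.5   74.4] size [ 8.   8.1 11. ] z 0.0736
ear-y 217 enc 479.5 -250.1 r 22.3 bbox mid [ 479.5 -249.    59.4] size [26.6 39.6 13.1] z 0.0597
pin-y 48 enc 479.6 -257.6 r 4.1 bbox mid [ 479.5 -257.1   73.2] size [ 7.5  6.2 13.1] z 0.0728
base ((478.9027099609375, -212.41128540039062), (100.08000946044922, 131.60916137695312), 0.9439671039581299)
mat ((480.6482238769531, -391.63104248046875), (256.5751953125, 239.0337371826172), 69.52593231201172)
free cup 384 enc 443.5 -24.1 r 23.7 bbox mid [443.5 -28.1  21.3] size [45.9 38.2  6.4] z 0.0219
finished 1337 enc 531.5 -19.5 r 27.5 bbox mid [531.4 -27.6  29. ] size [54.8 38.6  6. ] z 0.0285
```

View pics/w1c.png

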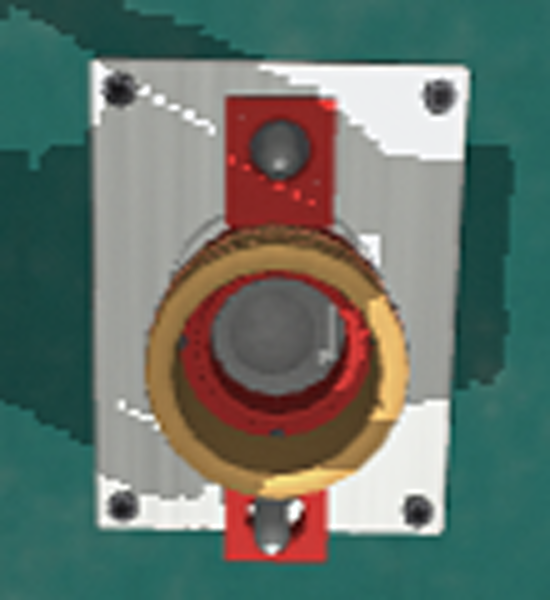

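Run:
```python
from h import *
plan([.479,-.212,.064],0.016)
```

```text
t 2.2 cur [ 0.4778 -0.2118  0.2108] jaw yaw 0.036 w 0.094 q6 -0.52 F [-0.1  0.1 -0.2]
MOVE [146.8  -0.2   1.1] roll 1.2 alt -178.8
```

>>> servo_tool:
  motion: [60, 0, 1, 1.2, 100, 0, 1, 1.2, 130, 0, 1, 1.2, 147, 0, 1, 1.2, 147, 0, 1, 1.2, 147, 0, 1, 1.2]

```text
time_s: 2.95
ee_pos: [0.4794, -0.2129, 0.0647]
eef_rot: [-0.511, 1.569, -0.497]
force: [1.0, 0.6, 0.7]
grip_width: 0.094
```

>>> servo_tool:
  motion: [0, 0, 0, 0, 0, 0, 0, 0, 0, 0, 0, 0, 0, 0, 0, 0, 0, 0, 0, 0, 0, 0, 0, 0]
  gripper: 0.4
  force: 30

```text
time_s: 3.7
ee_pos: [0.4789, -0.2127, 0.0636]
eef_rot: [-0.381, 1.57, -0.367]
force: [0.1, -0.8, 2.6]
grip_width: 0.0616
```

>>> servo_tool:
  motion: [0, 0, 0, 0, 0, 0, 0, 0, 0, 0, 0, 0]

```text
time_s: 4.08
ee_pos: [0.4789, -0.2127, 0.0636]
eef_rot: [-0.509, 1.57, -0.495]
force: [0.5, -0.4, 3.8]
grip_width: 0.062
```

>>> servo_tool:
  motion: [-10, 0, 0, 0, -25, 0, 0, 0, -55, 0, 0, 0, -80, 0, 0, 0, -80, 0, 0, 0]

```text
time_s: 4.7
ee_pos: [0.4795, -0.213, 0.1455]
eef_rot: [-0.504, 1.567, -0.49]
force: [-0.6, 0.6, -3.2]
grip_width: 0.0617
```

Run:
```python
from h import *
c=save('wrist','w2.png'); np.savez('/tmp/w2.npz',**c); W=cloud(c);im=c['color']
plan([.53,-.384,.15],0.0)
m=(W[...,2]<.008)&(im.max(2)<70)&near(W,.477,-.384,.16)
P=W[m]; print(P.min(0),P.max(0))
```

```text
t 4.75 cur [ 0.4789 -0.2127  0.1439] jaw yaw 0.014 w 0.0616 q6 -0.5 F [-0.5  0.  -2.9]
MOVE [  -6.  -172.    48.7] roll 0.8 alt -179.2
[ 0.37685674 -0.48049672 -0.00178629] [ 0.61630375 -0.2334526   0.00665916]
```

View pics/w2.png

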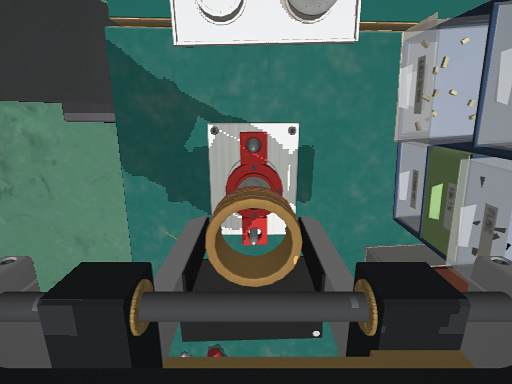

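The weight is lifted at image position (254,240), and the plate has stayed put on the pins with the cured speaker underneath. Next I carry the weight to the mat's +x slot, with the jaws turned 90° to stay clear of the instrument.

>>> servo_tool:
  motion: [-6, -168, 53, 91, -6, -168, 53, 91, -6, -168, 53, 91, -6, -168, 53, 91, -6, -168, 53, 91, -6, -168, 53, 91, -6, -168, 53, 91, -6, -168, 53, 91, -6, -168, 53, 91, -6, -168, 53, 91, -6, -168, 53, 91, -6, -168, 53, 91]

```text
time_s: 6.25
ee_pos: [0.5341, -0.3798, 0.1491]
eef_rot: [-2.19, 1.57, 2.52]
force: [0.9, -0.4, -1.6]
grip_width: 0.062
```

Run:
```python
from h import *
c=save('wrist','w3.png'); np.savez('/tmp/w3.npz',**c)
c=save('top','t3.png',(240,180,440,300),4)
plan([.532,-.381,.0075],-1.57)
```

```text
t 6.35 cur [ 0.5341 -0.3799  0.1493] jaw yaw -1.574 w 0.0617 q6 0.9 F [-0.1  0.8 -2.7]
MOVE [141.8  -2.1   1.1] roll -0.2 alt 179.8
```

View pics/t3.png

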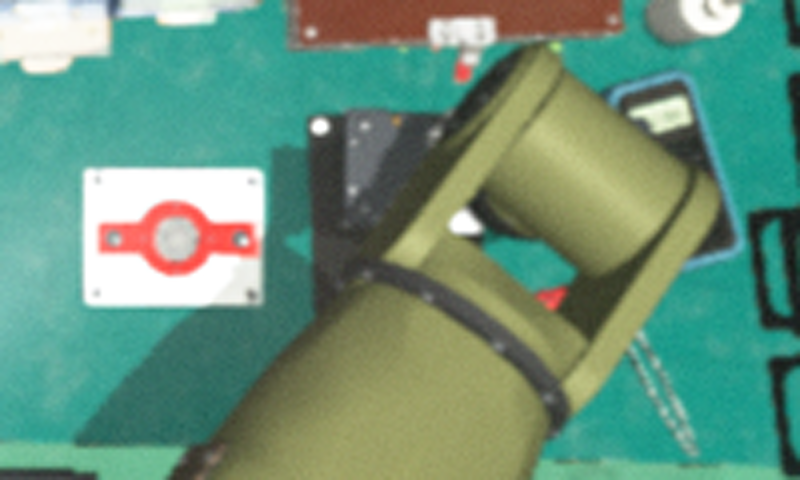

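View pics/w3.png

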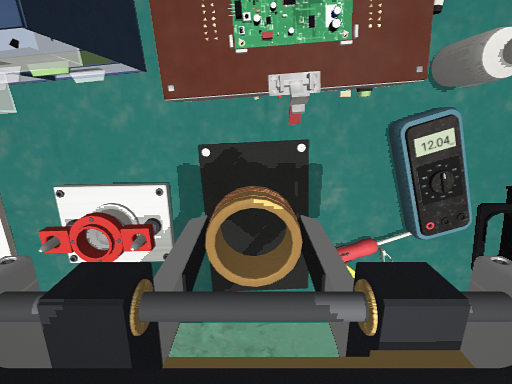

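Run:
```python
from h import *
c=dict(np.load('/tmp/w3.npz')); W=cloud(c)
R=cv2.Rodrigues(np.array(c['rvec'],float))[0]; cp=-R.T@c['tvec'].ravel()
for u,v in((197,147),(309,141),(199,180),(310,180),(310,205)):
    d=R.T@np.array([(u-c['cx'])/c['fx'],(v-c['cy'])/c['fy'],1]); s=(.003-cp[2])/d[2]; print((u,v),(cp+s*d).round(4),W[v,u].round(4))
```

```text
(197, 147) [ 0.5713 -0.314   0.003 ] [ 0.5709 -0.3133 -0.0006]
(309, 141) [ 0.5779 -0.4445  0.003 ] [ 0.5777 -0.445   0.0006]
(199, 180) [ 0.5316 -0.3141  0.003 ] [nan nan nan]
(310, 180) [ 0.5312 -0.4481  0.003 ] [ 5.305e-01 -4.488e-01 -1.000e-04]
(310, 205) [ 0.4993 -0.4498  0.003 ] [ 0.498  -0.4506 -0.0007]
```

>>> servo_tool:
  motion: [50, -2, 1, 0, 95, -2, 1, 0, 120, -2, 1, 0, 133, -2, 1, 0, 139, -2, 1, 0, 142, -2, 1, 0, 142, -2, 1, 0, 142, -2, 1, 0]

```text
time_s: 7.35
ee_pos: [0.5324, -0.3811, 0.0081]
eef_rot: [0.906, 1.57, -0.668]
force: [0.4, 0.6, -2.0]
grip_width: 0.0619
```

>>> servo_tool:
  motion: [1, 0, 0, 0, 1, 0, 0, 0, 1, 0, 0, 0]

```text
time_s: 7.72
ee_pos: [0.5323, -0.381, 0.0067]
eef_rot: [0.959, 1.57, -0.616]
force: [0.3, -0.5, 0.2]
grip_width: 0.0615
```

>>> servo_tool:
  motion: [0, 0, 0, 0, 0, 0, 0, 0, 0, 0, 0, 0, 0, 0, 0, 0]
  gripper: 0.85

```text
time_s: 8.22
ee_pos: [0.5321, -0.3809, 0.0065]
eef_rot: [-0.011, 1.571, -1.586]
force: [-0.4, 1.1, 0.3]
grip_width: 0.0798
```

>>> servo_tool:
  motion: [-10, 0, 0, 0, -50, 0, 0, 0, -110, 0, 0, 0, -145, 0, 0, 0, -145, 0, 0, 0]

```text
time_s: 8.85
ee_pos: [0.5331, -0.3816, 0.1555]
eef_rot: [0.898, 1.565, -0.677]
force: [-0.0, 0.9, 0.3]
grip_width: 0.0799
```

Run:
```python
from h import *
c=save('wrist','w4.png'); np.savez('/tmp/w4.npz',**c); W=cloud(c); Z=W[...,2]
circ(W,0,near(W,.532,-.381,.045)&(Z>.025)&(Z<.045),'weight')
plan([.479,-.212,.15],.016)
```

```text
weight 921 enc 531.8 -380.9 r 29.9 bbox mid [ 532. -381.   30.] size [59.4 57.9  9.6] z 0.0321
t 8.9 cur [ 0.5324 -0.3811  0.153 ] jaw yaw -1.574 w 0.0802 q6 0.9 F [ 0.6  0.  -0.7]
MOVE [   2.6  -54.  -168.9] roll 88.9 alt -91.1
```

View pics/w4.png

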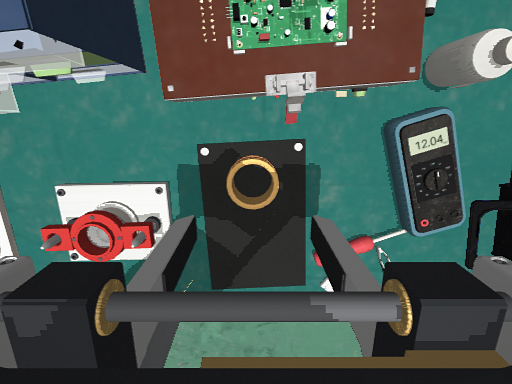

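The weight lies flat on the mat at (253,183). Back to the jig for the plate.

>>> servo_tool:
  motion: [-20, -54, -169, -91, -20, -54, -169, -91, -20, -54, -169, -91, -20, -54, -169, -91, -20, -54, -169, -91, -20, -54, -169, -91, -20, -54, -169, -91, -20, -54, -169, -91, -20, -54, -169, -91, -20, -54, -169, -91, -20, -54, -169, -91, -20, -54, -169, -91]

```text
time_s: 10.4
ee_pos: [0.4786, -0.2117, 0.1712]
eef_rot: [2.616, 1.57, 2.629]
force: [-0.5, 0.5, -0.7]
grip_width: 0.0801
```

Run:
```python
from h import *
c=save('wrist','w5.png',(180,90,340,250),3.7); np.savez('/tmp/w5.npz',**c); W=cloud(c); Z=W[...,2]
im=c['color'];hsv=cv2.cvtColor(im,cv2.COLOR_RGB2HSV)
red=((hsv[...,0]<8)|(hsv[...,0]>172))&(hsv[...,1]>120)
circ(W,0,near(W,.479,-.212,.07)&(Z>.056)&(Z<.0635)&red,'plate')
circ(W,0,near(W,.479,-.212,.033)&(Z>.0635)&(Z<.07)&red,'collar')
m=near(W,.479,-.212,.07)&(Z>.056)&(Z<.0635)&red
print(cv2.minAreaRect((W[m][:,:2]*1000).astype(np.float32)))
plan([.479,-.212,.0495],.016)
```

```text
plate 2038 enc 478.6 -211.3 r 58.9 bbox mid [ 479.1 -211.7   59.8] size [ 55.8 116.2   7.4] z 0.0595
collar 299 enc 479.9 -211.5 r 20.0 bbox mid [ 479.6 -211.3   65.5] size [38.5 39.6  3.8] z 0.0654
((479.0536804199219, -211.74363708496094), (55.758392333984375, 116.06719970703125), 0.5750315189361572)
t 10.45 cur [ 0.4787 -0.2117  0.1713] jaw yaw 0.013 w 0.0798 q6 -0.5 F [-1.2  0.4  0.5]
MOVE [121.8  -0.3   0.4] roll -0.2 alt 179.8
```

View pics/w5.png

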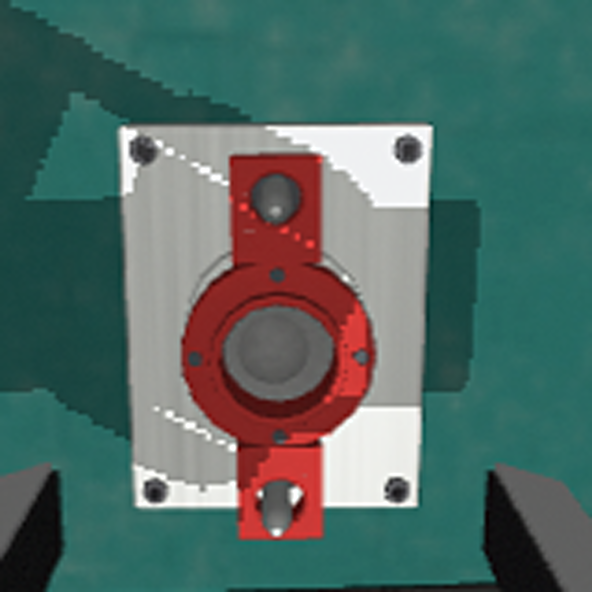

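>>> servo_tool:
  motion: [50, 0, 0.4, 0, 90, 0, 0.4, 0, 110, 0, 0.4, 0, 122, 0, 0.4, 0, 122, 0, 0.4, 0, 122, 0, 0.4, 0]

```text
time_s: 11.2
ee_pos: [0.4796, -0.212, 0.0504]
eef_rot: [-0.511, 1.569, -0.497]
force: [-1.3, 0.4, 0.1]
grip_width: 0.0801
```

>>> servo_tool:
  motion: [0, 0, 0, 0, 0, 0, 0, 0, 0, 0, 0, 0, 0, 0, 0, 0, 0, 0, 0, 0, 0, 0, 0, 0]
  gripper: 0.4
  force: 30

```text
time_s: 11.95
ee_pos: [0.4793, -0.2118, 0.0498]
eef_rot: [-0.444, 1.57, -0.43]
force: [-1.8, 0.4, 5.4]
grip_width: 0.0578
```

>>> servo_tool:
  motion: [-8, 0, 0, 0, -20, 0, 0, 0, -32, 0, 0, 0, -45, 0, 0, 0, -70, 0, 0, 0, -90, 0, 0, 0, -90, 0, 0, 0]

```text
time_s: 12.82
ee_pos: [0.4797, -0.212, 0.1411]
eef_rot: [-0.504, 1.568, -0.49]
force: [0.5, 0.5, -2.0]
grip_width: 0.0575
```

Run:
```python
from h import *
c=save('wrist','w6.png'); np.savez('/tmp/w6.npz',**c); W=cloud(c); Z=W[...,2]
circ(W,0,near(W,.479,-.212,.035)&(Z>.042)&(Z<.055),'cured')
plan([.421,-.386,.0045],.05)
```

```text
cured 344 enc 477.9 -213.3 r 27.5 bbox mid [ 477.9 -213.3   46.8] size [53.6 54.1  4.1] z 0.0467
t 12.88 cur [ 0.4792 -0.2117  0.1398] jaw yaw 0.014 w 0.0573 q6 -0.5 F [-0.8  0.9 -1.4]
MOVE [ 135.4 -173.3  -60.8] roll -2.1 alt 177.9
```

View pics/w6.png

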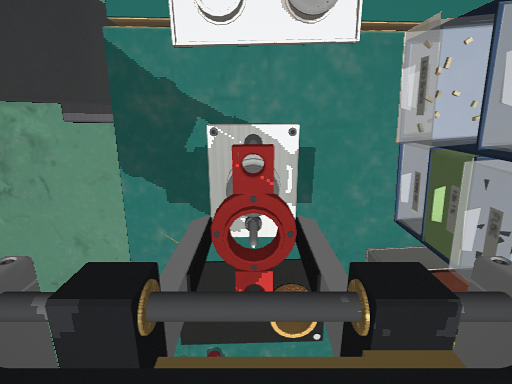

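The plate is held at (253,230) and the cured speaker remains in the nest. Next I carry the plate to the mat's -x slot.

>>> servo_tool:
  motion: [0, -60, -21, 0, 0, -115, -42, 0, 20, -173, -61, -2, 70, -173, -61, -2, 105, -173, -61, -2, 122, -173, -61, -2, 130, -173, -61, -2, 134, -173, -61, -2, 134, -173, -61, -2, 134, -173, -61, -2]

```text
time_s: 14.12
ee_pos: [0.4209, -0.3858, 0.0062]
eef_rot: [-0.858, 1.569, -0.809]
force: [0.2, -1.2, -0.9]
grip_width: 0.0581
```

Run:
```python
from h import *
plan([.421,-.386,.0045],.05)
```

```text
t 14.12 cur [ 0.4209 -0.3858  0.0062] jaw yaw 0.049 w 0.0581 q6 -0.86 F [ 0.2 -1.2 -0.9]
MOVE [ 1.7 -0.2  0.1] roll -0.1 alt 179.9
```

>>> servo_tool:
  motion: [1, 0, 0, 0, 1, 0, 0, 0, 1, 0, 0, 0]

```text
time_s: 14.5
ee_pos: [0.4207, -0.3857, 0.0048]
eef_rot: [-0.748, 1.57, -0.699]
force: [0.1, 1.3, 4.0]
grip_width: 0.0579
```

>>> servo_tool:
  motion: [0, 0, 0, 0, 0, 0, 0, 0, 0, 0, 0, 0, 0, 0, 0, 0]
  gripper: 0.78

```text
time_s: 15.0
ee_pos: [0.4205, -0.3855, 0.0044]
eef_rot: [2.377, 1.571, 2.426]
force: [-0.9, 0.5, 0.5]
grip_width: 0.0733
```

>>> servo_tool:
  motion: [-10, 0, 0, 0, -50, 0, 0, 0, -110, 0, 0, 0, -150, 0, 0, 0, -150, 0, 0, 0]

```text
time_s: 15.62
ee_pos: [0.4215, -0.3865, 0.1584]
eef_rot: [-0.857, 1.564, -0.808]
force: [-0.2, -0.1, -0.2]
grip_width: 0.0732
```

Run:
```python
from h import *
c=save('wrist','w7.png'); np.savez('/tmp/w7.npz',**c); W=cloud(c); Z=W[...,2]
im=c['color'];hsv=cv2.cvtColor(im,cv2.COLOR_RGB2HSV)
red=((hsv[...,0]<8)|(hsv[...,0]>172))&(hsv[...,1]>120)
m=near(W,.421,-.386,.07)&(Z>.008)&(Z<.024)&red
circ(W,0,m,'plate')
print(cv2.minAreaRect((W[m][:,:2]*1000).astype(np.float32)))
plan([.4787,-.2125,.17],.016)
```

```text
plate 2083 enc 420.2 -385.0 r 59.0 bbox mid [ 420.3 -384.8   15.1] size [ 56.6 116.1  14.2] z 0.0146
((420.28167724609375, -384.9490661621094), (56.47563934326172, 115.80255126953125), 1.514400601387024)
t 15.68 cur [ 0.4208 -0.3858  0.1559] jaw yaw 0.049 w 0.0733 q6 -0.86 F [-0.9 -0.2 -0.9]
MOVE [-14.3 170.2  66.3] roll 1.9 alt -178.1
```

View pics/w7.png

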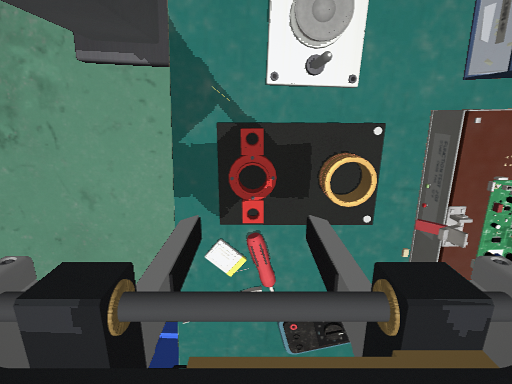

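Both parts lie flat on the mat: plate (252,177), weight (348,181). Next, the cured speaker.

>>> servo_tool:
  motion: [-14, 170, 66, 2, -14, 170, 66, 2, -14, 170, 66, 2, -14, 170, 66, 2, -14, 170, 66, 2, -14, 170, 66, 2]

```text
time_s: 16.42
ee_pos: [0.4776, -0.2135, 0.1678]
eef_rot: [2.741, 1.57, 2.753]
force: [0.2, -0.6, 0.7]
grip_width: 0.0737
```

Run:
```python
from h import *
c=save('wrist','w8.png',(160,60,360,260),3); np.savez('/tmp/w8.npz',**c); W=cloud(c); Z=W[...,2]
circ(W,0,near(W,.479,-.212,.033)&(Z>.042)&(Z<.055),'cured')
circ(W,0,near(W,.479,-.212,.1)&(Z>.014)&(Z<.022),'base')
for s in(1,-1): circ(W,0,near(W,.479-s*.0007,-.212+s*.046,.012)&(Z>.06)&(Z<.085),'pin')
plan([.4787,-.2122,.027],.016)
```

```text
cured 1820 enc 478.1 -213.5 r 27.6 bbox mid [ 478.6 -213.5   45.5] size [53.9 54.7  7. ] z 0.0457
base 5977 enc 478.5 -212.2 r 81.3 bbox mid [ 479.1 -212.3   18.1] size [101.5 131.7   7.7] z 0.0175
pin 69 enc 478.1 -166.4 r 4.4 bbox mid [ 477.8 -166.1   70. ] size [ 8.2  8.1 19.5] z 0.0733
pin 81 enc 479.9 -257.9 r 4.5 bbox mid [ 479.7 -257.5   70.1] size [ 7.8  8.2 20. ] z 0.0716
t 16.48 cur [ 0.4777 -0.2135  0.1679] jaw yaw 0.012 w 0.0733 q6 -0.5 F [-0.1 -0.6  0.5]
MOVE [140.9   1.2   1.2] roll -0.2 alt 179.8
```

View pics/w8.png

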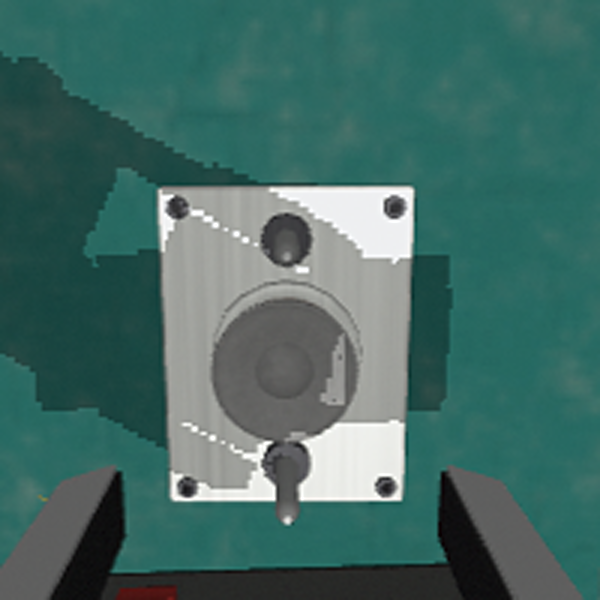

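>>> servo_tool:
  motion: [55, 0.4, 1, 0, 95, 0.4, 1, 0, 125, 0.4, 1, 0, 141, 0.4, 1, 0, 141, 0.4, 1, 0, 141, 0.4, 1, 0]

```text
time_s: 17.23
ee_pos: [0.4797, -0.2126, 0.0286]
eef_rot: [-0.504, 1.569, -0.49]
force: [-0.1, 0.9, 0.0]
grip_width: 0.0733
```

>>> servo_tool:
  motion: [0, 0, 0, 0, 0, 0, 0, 0, 0, 0, 0, 0, 0, 0, 0, 0, 0, 0, 0, 0, 0, 0, 0, 0]
  gripper: 0.4
  force: 15

```text
time_s: 17.98
ee_pos: [0.4794, -0.2122, 0.028]
eef_rot: [-0.536, 1.57, -0.522]
force: [-1.0, 0.5, 6.2]
grip_width: 0.0544
```

>>> servo_tool:
  motion: [-8, 0, 0, 0, -20, 0, 0, 0, -45, 0, 0, 0, -80, 0, 0, 0, -120, 0, 0, 0, -120, 0, 0, 0]

```text
time_s: 18.73
ee_pos: [0.4803, -0.2127, 0.1509]
eef_rot: [-0.5, 1.565, -0.486]
force: [1.3, 0.7, -1.1]
grip_width: 0.0548
```

Run:
```python
from h import *
c=save('wrist','w9.png'); np.savez('/tmp/w9.npz',**c); W=cloud(c); Z=W[...,2]
circ(W,0,near(W,.4435,-.024,.035)&(Z>.018)&(Z<.03),'cup')
circ(W,0,near(W,.479,-.213,.04)&(Z>.1),'held')
plan([.4425,-.024,.145],.01)
```

```text
cup 315 enc 444.0 -31.9 r 21.8 bbox mid [444.  -39.2  21. ] size [43.5 16.3  5.9] z 0.0219
held 27760 enc 478.9 -202.8 r 38.6 bbox mid [ 478.9 -211.6  218. ] size [ 77.3  59.  135.7] z 0.2639
t 18.77 cur [ 0.4795 -0.2123  0.1488] jaw yaw 0.014 w 0.0547 q6 -0.5 F [-0.6 -0.8 -0.5]
MOVE [  3.5 188.8 -34.4] roll 0.2 alt -179.8
```

View pics/w9.png

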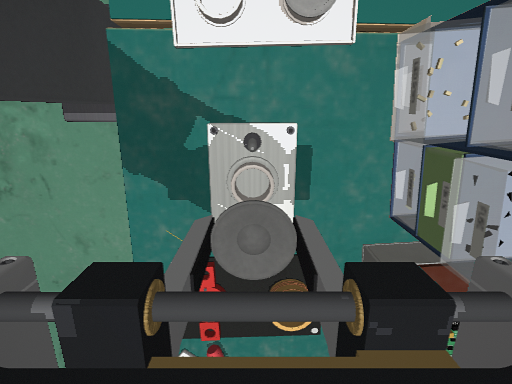

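The cured speaker is held level at (254,240) and the nest is empty. I'll stop just short of the cup to measure it.

>>> servo_tool:
  motion: [0, 60, -11, 0, 0, 115, -22, 0, 0, 150, -35, 0, 0, 150, -35, 0, 0, 150, -35, 0, 0, 150, -35, 0]

```text
time_s: 19.52
ee_pos: [0.4422, -0.0633, 0.1471]
eef_rot: [3.025, 1.57, 3.038]
force: [-0.5, -0.0, -0.5]
grip_width: 0.0544
```

Run:
```python
from h import *
c=save('wrist','w10.png'); np.savez('/tmp/w10.npz',**c); W=cloud(c); Z=W[...,2]
circ(W,0,near(W,.4435,-.024,.03)&(Z>.019)&(Z<.028),'cup')
circ(W,0,near(W,.531,-.019,.034)&(Z>.026)&(Z<.036),'finished')
m=near(W,.487,-.022,.13)&(Z>.007)&(Z<.036); print(cv2.minAreaRect((W[m][:,:2]*1000).astype(np.float32)))
R,p,o=RT(); circ(W,0,near(W,*p[:2],.0285)&(abs(Z-(p[2]+.02))<.008),'held'); print(p)
plan([.4435,-.024,.012],.05)
```

```text
cup 515 enc 443.4 -23.2 r 23.9 bbox mid [443.8 -23.1  22. ] size [46.2 45.9  5.6] z 0.0222
finished 1981 enc 531.5 -19.1 r 27.7 bbox mid [531.4 -19.1  29.1] size [54.9 53.4  6.3] z 0.0287
((488.6549377441406, -26.242263793945312), (190.46958923339844, 250.9871063232422), 2.1294026374816895)
held 5542 enc 442.1 -63.3 r 28.4 bbox mid [441.7 -64.1 167.6] size [55.1 55.  14.8] z 0.1649
[ 0.44213194 -0.06333195  0.14713829]
t 19.57 cur [ 0.4421 -0.0633  0.1471] jaw yaw 0.013 w 0.0544 q6 -0.24 F [-0.3  0.1 -0.3]
MOVE [135.1  39.3   2. ] roll -2.1 alt 177.9
```

View pics/w10.png

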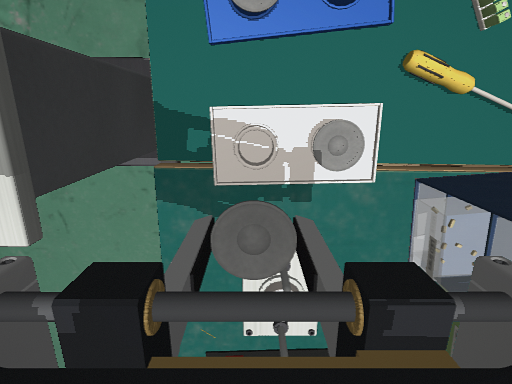

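The empty cup is at (256,146) and the finished speaker at (337,145). Lowering into the cup.

>>> servo_tool:
  motion: [0, 40, 2, -2, 50, 40, 2, -2, 95, 40, 2, -2, 118, 40, 2, -2, 127, 40, 2, -2, 132, 40, 2, -2, 135, 40, 2, -2, 135, 40, 2, -2, 135, 40, 2, -2]

```text
time_s: 20.7
ee_pos: [0.4438, -0.0226, 0.0129]
eef_rot: [-0.179, 1.57, -0.13]
force: [-0.8, 0.3, -0.6]
grip_width: 0.0544
```

Run:
```python
from h import *
plan([.4435,-.023,.011],.05)
```

```text
t 20.7 cur [ 0.4438 -0.0226  0.0129] jaw yaw 0.049 w 0.0544 q6 -0.18 F [-0.8  0.3 -0.6]
MOVE [ 1.9 -0.4 -0.3] roll -0.1 alt 179.9
```

>>> servo_tool:
  motion: [1, 0, 0, 0, 1.5, 0, 0, 0, 1.5, 0, 0, 0]

```text
time_s: 21.08
ee_pos: [0.4435, -0.0226, 0.011]
eef_rot: [-0.242, 1.571, -0.193]
force: [-0.7, -0.2, -0.2]
grip_width: 0.0543
```

>>> servo_tool:
  motion: [0, 0, 0, 0, 0, 0, 0, 0, 0, 0, 0, 0, 0, 0, 0, 0]
  gripper: 0.7

```text
time_s: 21.58
ee_pos: [0.4435, -0.0226, 0.0109]
eef_rot: [-2.364, 1.571, -2.315]
force: [-0.3, 0.1, 0.1]
grip_width: 0.0659
```

>>> servo_tool:
  motion: [-10, 0, 0, 0, -50, 0, 0, 0, -110, 0, 0, 0, -150, 0, 0, 0, -150, 0, 0, 0]

```text
time_s: 22.2
ee_pos: [0.4447, -0.0227, 0.1642]
eef_rot: [-0.179, 1.565, -0.13]
force: [0.7, 0.4, -0.4]
grip_width: 0.0663
```

Run:
```python
from h import *
c=save('wrist','w11.png'); np.savez('/tmp/w11.npz',**c); W=cloud(c); Z=W[...,2]
circ(W,0,near(W,.4435,-.023,.034)&(Z>.026)&(Z<.036),'cured')
circ(W,0,near(W,.531,-.019,.034)&(Z>.026)&(Z<.036),'finished')
circ(W,0,near(W,.438,.134,.034)&(Z>.026)&(Z<.036),'fresh')
plan([.438,.11,.17],.1)
```

```text
cured 1601 enc 442.8 -23.9 r 27.6 bbox mid [443.2 -24.1  29.2] size [54.1 54.8  6.3] z 0.0288
finished 1608 enc 531.3 -18.9 r 27.7 bbox mid [531.5 -18.8  29.1] size [54.8 54.3  6.1] z 0.0287
fresh 2397 enc 440.0 133.3 r 27.7 bbox mid [440.4 133.3  29.1] size [54.1 55.3  6.3] z 0.0286
t 22.25 cur [ 0.4438 -0.0226  0.1622] jaw yaw 0.049 w 0.0661 q6 -0.18 F [ 0.7 -0.4 -1.1]
MOVE [ -7.9 132.7   0.7] roll -2.9 alt 177.1
```

View pics/w11.png

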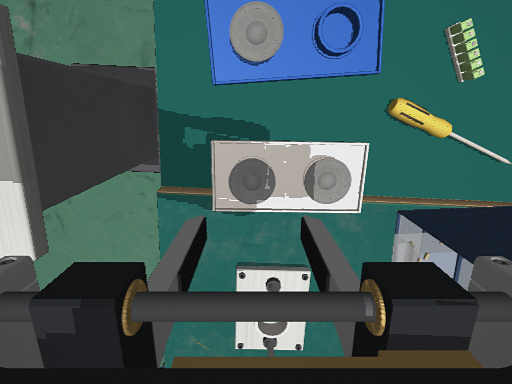

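The cured speaker is seated at (252,181), level with the finished one at (327,180), which hasn't moved. The fresh speaker is the only one in the blue tray, at (256,33).

>>> servo_tool:
  motion: [0, 60, 0, -3, 0, 120, 0, -3, 0, 156, 4, -3, 0, 156, 4, -3, 0, 156, 4, -3, 0, 156, 4, -3]

```text
time_s: 23.0
ee_pos: [0.4398, 0.1325, 0.1606]
eef_rot: [-2.925, 1.57, -2.825]
force: [-0.0, -0.6, 0.8]
grip_width: 0.0658
```

Run:
```python
from h import *
c=save('wrist','w12.png',(150,60,370,260),3); np.savez('/tmp/w12.npz',**c); W=cloud(c); Z=W[...,2]
circ(W,0,near(W,.44,.1335,.034)&(Z>.026)&(Z<.036),'fresh')
plan([.4397,.1335,.0115],.11)
```

```text
fresh 1658 enc 440.1 133.2 r 27.5 bbox mid [440.1 133.4  29.1] size [54.7 54.4  6.2] z 0.0288
t 23.05 cur [0.4398 0.1326 0.1607] jaw yaw 0.1 w 0.0658 q6 0.11 F [ 0.2  0.2 -0.6]
MOVE [149.2   1.    0. ] roll -0.6 alt 179.4
```

View pics/w12.png

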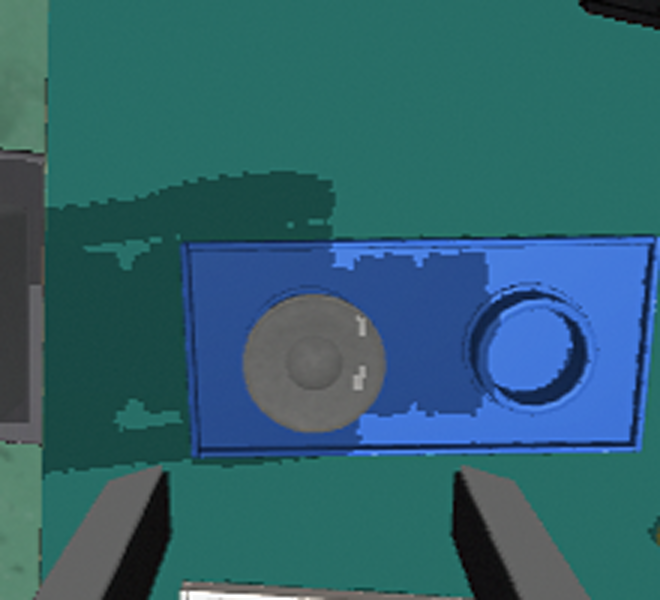

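The fresh speaker is centred between the fingers at (315,362) in the crop, and the far cup is empty. Descending.

>>> servo_tool:
  motion: [55, 1, 0, 0, 100, 1, 0, 0, 130, 1, 0, 0, 149, 1, 0, 0, 149, 1, 0, 0, 149, 1, 0, 0]

```text
time_s: 23.8
ee_pos: [0.4403, 0.1342, 0.0128]
eef_rot: [0.107, 1.57, 0.208]
force: [-0.2, 0.9, -0.3]
grip_width: 0.0655
```

>>> servo_tool:
  motion: [0, 0, 0, 0, 0, 0, 0, 0, 0, 0, 0, 0, 0, 0, 0, 0, 0, 0, 0, 0, 0, 0, 0, 0]
  gripper: 0.4
  force: 15

```text
time_s: 24.55
ee_pos: [0.4402, 0.1345, 0.0127]
eef_rot: [0.021, 1.569, 0.123]
force: [-0.9, -1.3, 6.2]
grip_width: 0.0543
```

>>> servo_tool:
  motion: [-8, 0, 0, 0, -20, 0, 0, 0, -45, 0, 0, 0, -80, 0, 0, 0, -140, 0, 0, 0, -140, 0, 0, 0]

```text
time_s: 25.3
ee_pos: [0.4415, 0.1349, 0.1565]
eef_rot: [0.122, 1.563, 0.224]
force: [-0.8, 0.3, -0.9]
grip_width: 0.0546
```

Run:
```python
from h import *
c=save('wrist','w13.png'); np.savez('/tmp/w13.npz',**c); W=cloud(c); Z=W[...,2]
R,p,o=RT(); circ(W,0,near(W,*p[:2],.0285)&(abs(Z-(p[2]+.02))<.008),'held'); print(p)
plan([.4789,-.2122,.15],.016)
```

```text
held 5445 enc 440.4 134.6 r 28.4 bbox mid [440.6 133.8 174. ] size [55.9 55.2 15.9] z 0.1726
[0.44042766 0.13459579 0.15397356]
t 25.35 cur [0.4404 0.1346 0.154 ] jaw yaw 0.101 w 0.0544 q6 0.12 F [ 0.4 -0.  -1.5]
MOVE [   3.8 -348.9    3.2] roll 4.9 alt -175.1
```

View pics/w13.png

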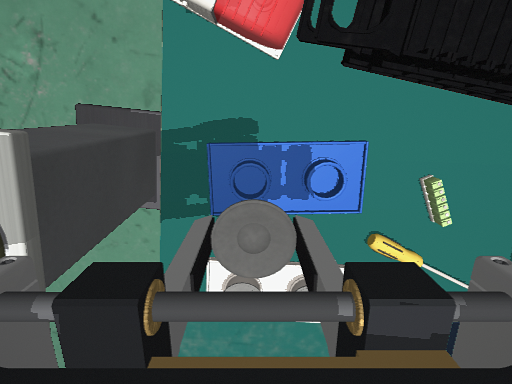

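The fresh speaker is held level at (254,238) and both blue cups are empty. On to the jig.

>>> servo_tool:
  motion: [0, -60, 0, 0, 0, -120, 0, 0, 0, -180, 0, 3, 0, -240, 2, 5, 0, -300, 3, 5, 0, -348, 3, 5, 0, -348, 3, 5, 0, -348, 3, 5, 0, -348, 3, 5]

```text
time_s: 26.48
ee_pos: [0.4779, -0.2104, 0.1517]
eef_rot: [2.482, 1.57, 2.498]
force: [0.5, 0.3, -0.2]
grip_width: 0.0543
```

Run:
```python
from h import *
plan([.4789,-.2113,.0297],.016)
```

```text
t 26.48 cur [ 0.4779 -0.2104  0.1517] jaw yaw 0.015 w 0.0543 q6 -0.5 F [ 0.5  0.3 -0.2]
MOVE [122.   -1.    1.1] roll -0.0 alt 180.0
```

>>> servo_tool:
  motion: [40, -1, 0.8, 0, 80, -1, 0.8, 0, 105, -1, 0.8, 0, 114, -1, 0.8, 0, 119, -1, 0.8, 0, 122, -1, 0.8, 0, 122, -1, 0.8, 0, 122, -1, 0.8, 0]

```text
time_s: 27.48
ee_pos: [0.479, -0.2126, 0.0305]
eef_rot: [-0.497, 1.57, -0.483]
force: [0.9, -0.6, -0.5]
grip_width: 0.0543
```

>>> servo_tool:
  motion: [0, 0, 0, 0, 0, 0, 0, 0, 0, 0, 0, 0, 0, 0, 0, 0]
  gripper: 0.7

```text
time_s: 27.98
ee_pos: [0.4788, -0.2125, 0.0299]
eef_rot: [2.502, 1.571, 2.516]
force: [-0.1, 0.9, -0.1]
grip_width: 0.0655
```

>>> servo_tool:
  motion: [-10, 0, 0, 0, -50, 0, 0, 0, -110, 0, 0, 0, -150, 0, 0, 0, -150, 0, 0, 0]

```text
time_s: 28.6
ee_pos: [0.4798, -0.213, 0.1836]
eef_rot: [-0.5, 1.565, -0.486]
force: [0.6, 0.6, -0.0]
grip_width: 0.0656
```

Run:
```python
from h import *
c=save('wrist','w14.png',(160,60,360,260),3); np.savez('/tmp/w14.npz',**c); W=cloud(c); Z=W[...,2]
circ(W,0,near(W,.479,-.212,.033)&(Z>.042)&(Z<.055),'fresh')
plan([.4205,-.3855,.16],.048)
```

```text
fresh 1658 enc 478.4 -213.8 r 27.7 bbox mid [ 478.3 -214.1   45.5] size [54.3 54.9  6.9] z 0.0457
t 28.65 cur [ 0.4791 -0.2126  0.1813] jaw yaw 0.014 w 0.0656 q6 -0.5 F [ 0.5  0.5 -0.7]
MOVE [  21.4 -172.   -61. ] roll -1.9 alt 178.1
```

View pics/w14.png

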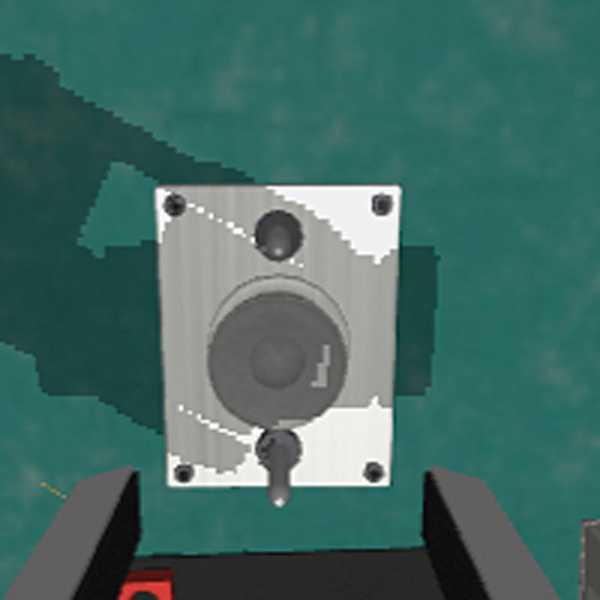

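The fresh speaker is seated with its rim at the same height as the cured one had. Now back for the plate.

>>> servo_tool:
  motion: [0, -60, -21, -2, 0, -120, -42, -2, 20, -172, -61, -2, 60, -172, -61, -2, 60, -172, -61, -2, 60, -172, -61, -2]
  gripper: 0.8

```text
time_s: 29.4
ee_pos: [0.4206, -0.385, 0.1208]
eef_rot: [-0.785, 1.571, -0.735]
force: [-0.1, 0.2, -0.1]
grip_width: 0.0752
```

Run:
```python
from h import *
c=save('wrist','w15.png'); np.savez('/tmp/w15.npz',**c); W=cloud(c); Z=W[...,2]
im=c['color'];hsv=cv2.cvtColor(im,cv2.COLOR_RGB2HSV)
red=((hsv[...,0]<8)|(hsv[...,0]>172))&(hsv[...,1]>120)
m=near(W,.421,-.386,.07)&(Z>.008)&(Z<.024)&red
circ(W,0,m,'plate')
plan([.4206,-.3855,.0045],.049)
```

```text
plate 2575 enc 420.9 -385.1 r 58.9 bbox mid [ 420.1 -385.2   15.3] size [ 57.  116.8  14.6] z 0.0146
t 29.45 cur [ 0.4209 -0.3852  0.1214] jaw yaw 0.05 w 0.0755 q6 -0.86 F [-0.3  0.1  0.3]
MOVE [116.9  -0.2  -0.4] roll 0.1 alt -179.9
```

View pics/w15.png

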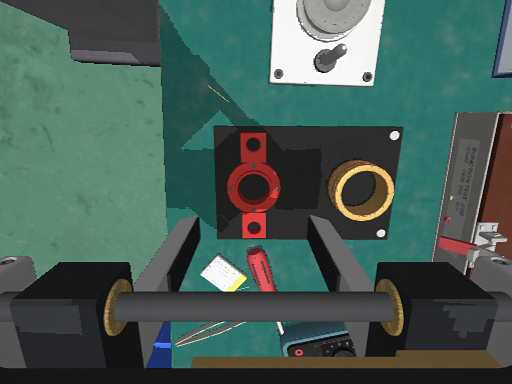

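The plate is at (253,187) between the fingers, and the weight at (361,190) is clear of them.

>>> servo_tool:
  motion: [55, 0, -0.4, 0, 90, 0, -0.4, 0, 108, 0, -0.4, 0, 116, 0, -0.4, 0, 116, 0, -0.4, 0, 116, 0, -0.4, 0]

```text
time_s: 30.2
ee_pos: [0.4203, -0.3859, 0.0052]
eef_rot: [-0.879, 1.569, -0.83]
force: [-0.1, 0.1, -0.8]
grip_width: 0.0749
```

>>> servo_tool:
  motion: [0, 0, 0, 0, 0, 0, 0, 0, 0, 0, 0, 0, 0, 0, 0, 0, 0, 0, 0, 0, 0, 0, 0, 0]
  gripper: 0.4
  force: 30

```text
time_s: 30.95
ee_pos: [0.4199, -0.3855, 0.0044]
eef_rot: [-0.839, 1.57, -0.79]
force: [-0.4, 1.6, 5.6]
grip_width: 0.0577
```

>>> servo_tool:
  motion: [-8, 0, 0, 0, -20, 0, 0, 0, -50, 0, 0, 0, -90, 0, 0, 0, -135, 0, 0, 0, -135, 0, 0, 0, -135, 0, 0, 0]

```text
time_s: 31.82
ee_pos: [0.4195, -0.385, 0.1385]
eef_rot: [2.251, 1.57, 2.3]
force: [0.1, -0.5, -1.6]
grip_width: 0.0576
```

Run:
```python
from h import *
plan([.4790,-.2120,.14],.016)
```

```text
t 31.82 cur [ 0.4195 -0.385   0.1385] jaw yaw 0.049 w 0.0576 q6 -0.86 F [ 0.1 -0.5 -1.6]
MOVE [ -1.5 169.9  67.9] roll 1.9 alt -178.1
```

>>> servo_tool:
  motion: [0, 55, 22, 0, 0, 110, 44, 1, 0, 170, 68, 1.9, 0, 170, 68, 1.9, 0, 170, 68, 1.9, 0, 170, 68, 1.9]

```text
time_s: 32.58
ee_pos: [0.4788, -0.2133, 0.1384]
eef_rot: [2.811, 1.57, 2.825]
force: [0.0, 0.6, -0.3]
grip_width: 0.0577
```

Run:
```python
from h import *
c=save('wrist','w16.png',(150,90,360,300),3.5); np.savez('/tmp/w16.npz',**c); W=cloud(c); Z=W[...,2]
R,p,o=RT(); print(p)
im=c['color'];hsv=cv2.cvtColor(im,cv2.COLOR_RGB2HSV)
red=((hsv[...,0]<8)|(hsv[...,0]>172))&(hsv[...,1]>120)
m=near(W,*p[:2],.065)&(abs(Z-p[2]-.010)<.006)&red
circ(W,0,m,'plate')
P=W[m]; A=np.c_[P[:,:2]-p[:2],np.ones(len(P))]; print('tilt',np.linalg.lstsq(A,P[:,2],rcond=None)[0])
circ(W,0,m&(W[...,1]>p[1]+.034),'ear+y')
for s in (1,): circ(W,0,near(W,.479-s*.0007,-.212+s*.046,.012)&(Z>.06)&(Z<.085),'pin')
plan([.4792,-.2120,.05],.016)
```

```text
[ 0.47886718 -0.21329293  0.13855253]
plate 5717 enc 477.8 -207.0 r 53.4 bbox mid [ 478.2 -207.4  148.5] size [ 57.9 105.4  12. ] z 0.1486
tilt [-0.00138198 -0.00562587  0.14892272]
ear+y 1257 enc 477.1 -167.3 r 17.6 bbox mid [ 477.1 -167.   146.6] size [25.9 24.6  8.1] z 0.1485
pin 14 enc 478.4 -163.6 r 3.2 bbox mid [ 478.4 -162.8   66.3] size [ 6.4  1.7 10.5] z 0.0672
t 32.62 cur [ 0.4789 -0.2133  0.1386] jaw yaw 0.014 w 0.0577 q6 -0.5 F [-0.2 -0.5 -0.6]
MOVE [88.6  1.3  0.4] roll -0.1 alt 179.9
```

View pics/w16.png

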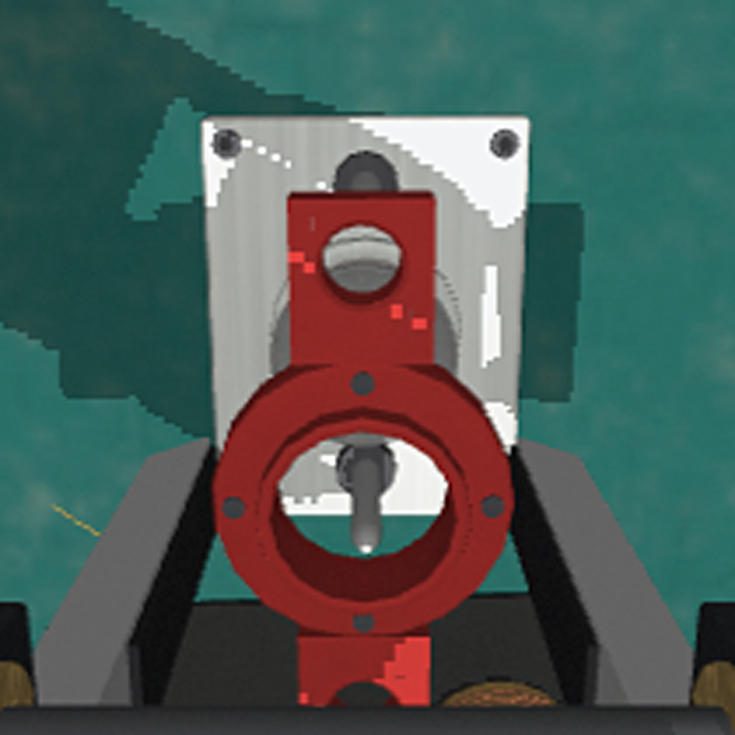

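The plate is held level (tilt under 6 mrad) and lined up with the jig. I'll stop just above the pin tips and check.

>>> servo_tool:
  motion: [25, 0.9, 0.5, 0, 45, 0.9, 0.5, 0, 50, 0.9, 0.5, 0, 50, 0.9, 0.5, 0, 50, 0.9, 0.5, 0]

```text
time_s: 33.25
ee_pos: [0.4801, -0.2117, 0.0897]
eef_rot: [-0.473, 1.57, -0.457]
force: [0.3, -0.9, -1.5]
grip_width: 0.0577
```

Run:
```python
from h import *
c=save('wrist','w17.png',(170,130,340,300),4.3); np.savez('/tmp/w17.npz',**c); W=cloud(c); Z=W[...,2]
R,p,o=RT(); print(p)
im=c['color'];hsv=cv2.cvtColor(im,cv2.COLOR_RGB2HSV)
red=((hsv[...,0]<8)|(hsv[...,0]>172))&(hsv[...,1]>120)
m=near(W,*p[:2],.065)&(abs(Z-p[2]-.010)<.006)&red
circ(W,0,m,'plate')
circ(W,0,m&(W[...,1]>p[1]+.034),'ear+y')
circ(W,0,near(W,.479-.0007,-.212+.046,.012)&(Z>.06)&(Z<.082),'pin')
circ(W,0,near(W,*p[:2],.024)&(Z>p[2]+.0135)&(Z<p[2]+.02)&red,'collar')
plan([.4792,-.2124,.05],.016)
```

```text
[ 0.48016543 -0.21160052  0.08972593]
plate 5631 enc 478.8 -205.1 r 53.1 bbox mid [ 479.4 -205.5   99.8] size [ 57.5 104.8  11.9] z 0.0999
ear+y 1247 enc 478.4 -165.5 r 17.5 bbox mid [ 478.4 -165.4   97.9] size [25.8 24.4  8.2] z 0.0998
pin 113 enc 478.2 -166.5 r 4.4 bbox mid [ 478.1 -166.6   71.9] size [ 8.1  7.7 15. ] z 0.0743
collar 883 enc 479.2 -211.2 r 20.2 bbox mid [ 479.6 -211.3  105.6] size [39.3 39.8  4.7] z 0.1057
t 33.3 cur [ 0.4802 -0.2116  0.0897] jaw yaw 0.016 w 0.0576 q6 -0.5 F [-0.1  1.2 -0.8]
MOVE [39.7 -0.8 -1. ] roll -0.0 alt 180.0
```

View pics/w17.png

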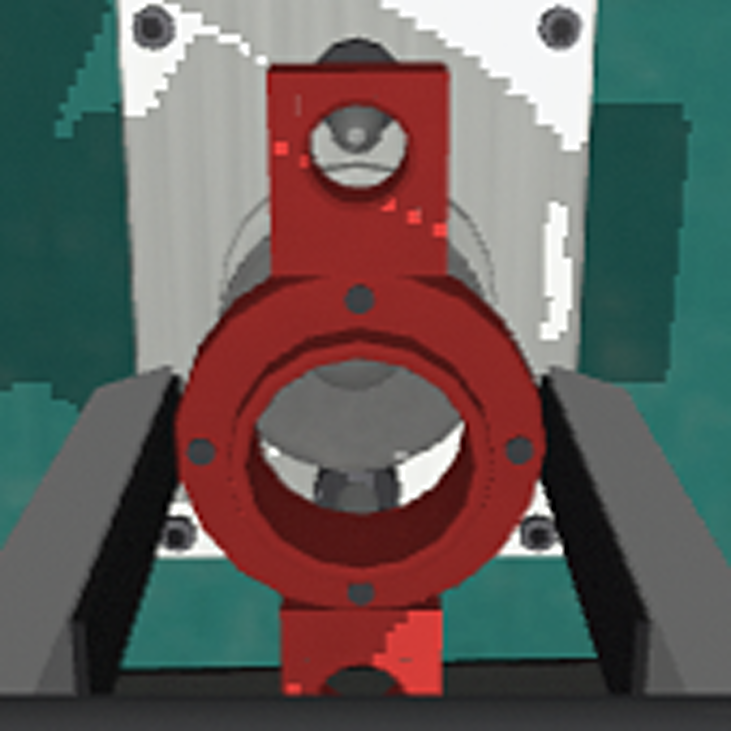

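The plate is within about 1 mm of the pins, against 2.75 mm of clearance. I'll correct that and lower it.

>>> servo_tool:
  motion: [0, -0.9, -0.6, 0, 6, -0.9, -0.6, 0, 12, -0.9, -0.6, 0, 18, -0.9, -0.6, 0, 24, -0.9, -0.6, 0, 30, -0.9, -0.6, 0, 35, -0.9, -0.6, 0, 38, -0.9, -0.6, 0, 38, -0.9, -0.6, 0]

```text
time_s: 34.42
ee_pos: [0.4792, -0.2122, 0.0508]
eef_rot: [2.71, 1.571, 2.725]
force: [-0.7, -0.6, -0.6]
grip_width: 0.0577
```

Run:
```python
from h import *
plan([.4792,-.2124,.0495],.016)
```

```text
t 34.42 cur [ 0.4792 -0.2122  0.0508] jaw yaw 0.016 w 0.0577 q6 -0.5 F [-0.7 -0.6 -0.6]
MOVE [ 1.3 -0.2 -0. ] roll -0.0 alt 180.0
```

>>> servo_tool:
  motion: [0.5, 0, 0, 0, 1, 0, 0, 0, 1.2, 0, 0, 0, 1.2, 0, 0, 0]

```text
time_s: 34.92
ee_pos: [0.4793, -0.2122, 0.0498]
eef_rot: [-0.491, 1.571, -0.476]
force: [-0.9, 0.3, -0.7]
grip_width: 0.0578
```

>>> servo_tool:
  motion: [0, 0, 0, 0, 0, 0, 0, 0, 0, 0, 0, 0, 0, 0, 0, 0]
  gripper: 0.8

```text
time_s: 35.42
ee_pos: [0.4793, -0.2123, 0.0498]
eef_rot: [-0.511, 1.571, -0.495]
force: [0.4, -0.2, -0.1]
grip_width: 0.0749
```

>>> servo_tool:
  motion: [-10, 0, 0, 0, -50, 0, 0, 0, -90, 0, 0, 0, -120, 0, 0, 0, -120, 0, 0, 0]

```text
time_s: 36.05
ee_pos: [0.4801, -0.2126, 0.1724]
eef_rot: [-0.497, 1.566, -0.481]
force: [-0.5, 0.1, -1.0]
grip_width: 0.0752
```

Run:
```python
from h import *
c=save('wrist','w18.png',(180,90,340,250),3.7); np.savez('/tmp/w18.npz',**c); W=cloud(c); Z=W[...,2]
im=c['color'];hsv=cv2.cvtColor(im,cv2.COLOR_RGB2HSV)
red=((hsv[...,0]<8)|(hsv[...,0]>172))&(hsv[...,1]>120)
m=near(W,.479,-.212,.07)&(Z>.056)&(Z<.0635)&red
circ(W,0,m,'plate'); P=W[m]; A=np.c_[P[:,:2]-[.479,-.212],np.ones(len(P))]; print('tilt',np.linalg.lstsq(A,P[:,2],rcond=None)[0])
circ(W,0,near(W,.479,-.212,.033)&(Z>.0635)&(Z<.07)&red,'collar')
plan([.5323,-.381,.153],-1.57)
```

```text
plate 2007 enc 478.2 -212.0 r 59.1 bbox mid [ 478.8 -212.2   59.8] size [ 55.7 116.4   7.3] z 0.0595
tilt [-0.00045122 -0.00178894  0.05951257]
collar 300 enc 478.4 -211.9 r 20.0 bbox mid [ 478.4 -211.9   65.4] size [38.8 39.9  3.7] z 0.0654
t 36.1 cur [ 0.4794 -0.2123  0.1705] jaw yaw 0.016 w 0.0752 q6 -0.5 F [ 0.9  0.  -0.2]
MOVE [  17.7 -169.5   50.2] roll -89.1 alt 90.9
```

View pics/w18.png

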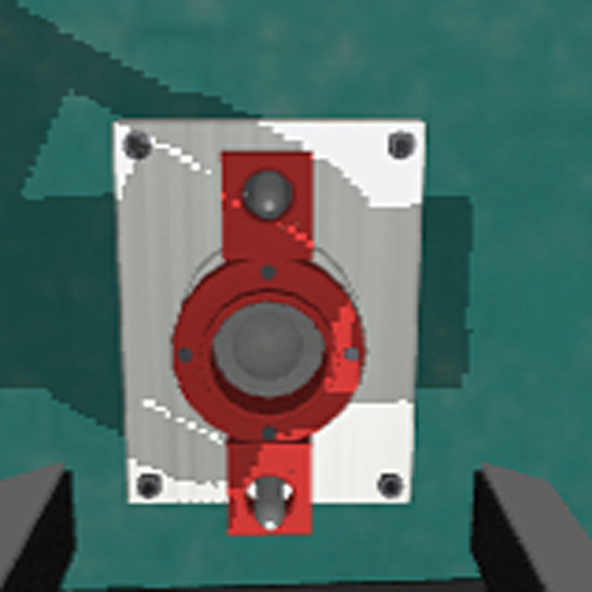

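The plate is over both pins, flat, and at its starting height. Now the weight.

>>> servo_tool:
  motion: [0, -169, 51, 91, 0, -169, 51, 91, 0, -169, 51, 91, 0, -169, 51, 91, 0, -169, 51, 91, 0, -169, 51, 91, 0, -169, 51, 91, 0, -169, 51, 91, 0, -169, 51, 91, 0, -169, 51, 91, 0, -169, 51, 91, 0, -169, 51, 91]
  gripper: 0.85

```text
time_s: 37.6
ee_pos: [0.5329, -0.3803, 0.1694]
eef_rot: [-2.187, 1.57, 2.525]
force: [0.1, -1.1, 0.7]
grip_width: 0.0798
```

Run:
```python
from h import *
c=save('wrist','w19.png'); W=cloud(c); Z=W[...,2]
circ(W,0,near(W,.532,-.381,.045)&(Z>.025)&(Z<.045),'weight')
plan([.532,-.381,.007],-1.57)
```

```text
weight 848 enc 532.0 -381.2 r 30.0 bbox mid [ 531.8 -380.8   29.7] size [59.2 59.2  9.2] z 0.0321
t 37.65 cur [ 0.5329 -0.3804  0.1696] jaw yaw -1.572 w 0.0799 q6 0.9 F [-0.1 -0.3  0.5]
MOVE [162.6  -0.8   0.7] roll -0.1 alt 179.9
```

View pics/w19.png

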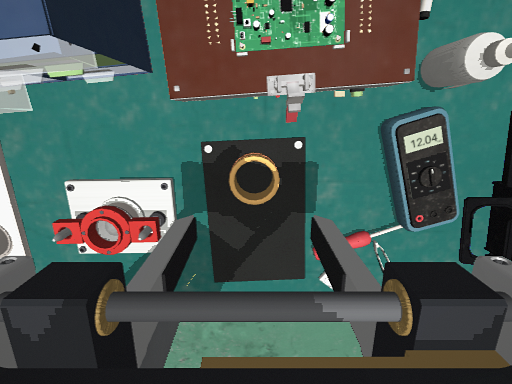

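The weight sits at (254,179), unmoved. Grasping.

>>> servo_tool:
  motion: [60, -0.8, 0.7, 0, 115, -0.8, 0.7, 0, 148, -0.8, 0.7, 0, 162, -0.8, 0.7, 0, 162, -0.8, 0.7, 0, 162, -0.8, 0.7, 0]

```text
time_s: 38.4
ee_pos: [0.5329, -0.3817, 0.0096]
eef_rot: [0.897, 1.568, -0.675]
force: [0.4, 0.4, 0.4]
grip_width: 0.0801
```

>>> servo_tool:
  motion: [0, 0, 0, 0, 0, 0, 0, 0, 0, 0, 0, 0, 0, 0, 0, 0, 0, 0, 0, 0, 0, 0, 0, 0, 0, 0, 0, 0]
  gripper: 0.4
  force: 30

```text
time_s: 39.28
ee_pos: [0.5324, -0.3813, 0.0085]
eef_rot: [0.911, 1.57, -0.661]
force: [-1.8, 1.6, 5.7]
grip_width: 0.0616
```

>>> servo_tool:
  motion: [-10, 0, 0, 0, -30, 0, 0, 0, -80, 0, 0, 0, -145, 0, 0, 0, -145, 0, 0, 0, -145, 0, 0, 0]

```text
time_s: 40.02
ee_pos: [0.5319, -0.3809, 0.1529]
eef_rot: [-1.905, 1.571, 2.806]
force: [-0.5, 0.7, -2.6]
grip_width: 0.0619
```

Run:
```python
from h import *
plan([.4787,-.2121,.15],.016)
```

```text
t 40.02 cur [ 0.5319 -0.3809  0.1529] jaw yaw -1.572 w 0.0619 q6 0.9 F [-0.5  0.7 -2.6]
MOVE [   2.9  -53.5 -168.7] roll 89.0 alt -91.0
```

>>> servo_tool:
  motion: [0, -53.5, -169, -91, 0, -53.5, -169, -91, 0, -53.5, -169, -91, 0, -53.5, -169, -91, 0, -53.5, -169, -91, 0, -53.5, -169, -91, 0, -53.5, -169, -91, 0, -53.5, -169, -91, 0, -53.5, -169, -91, 0, -53.5, -169, -91, 0, -53.5, -169, -91, 0, -53.5, -169, -91]

```text
time_s: 41.52
ee_pos: [0.4788, -0.2119, 0.1525]
eef_rot: [2.721, 1.57, 2.735]
force: [0.1, -0.2, -3.2]
grip_width: 0.0617
```

Run:
```python
from h import *
c=save('wrist','w20.png',(150,90,360,300),3.5); W=cloud(c); Z=W[...,2]
R,p,o=RT(); circ(W,0,near(W,*p[:2],.034)&(abs(Z-p[2]-.0245)<.004),'held')
m=near(W,*p[:2],.034)&(abs(Z-p[2]-.0245)<.004);P=W[m]; A=np.c_[P[:,:2]-p[:2],np.ones(len(P))]; print('tilt',np.linalg.lstsq(A,P[:,2],rcond=None)[0])
plan([.4787,-.2121,.0675],.016)
```

```text
held 2948 enc 478.7 -208.8 r 33.2 bbox mid [ 478.5 -211.1  177.1] size [65.2 59.7  8. ] z 0.1762
tilt [1.50689640e-05 1.18126098e-03 1.76154359e-01]
t 41.58 cur [ 0.4788 -0.212   0.1526] jaw yaw 0.015 w 0.0619 q6 -0.5 F [ 0.1  0.1 -2.2]
MOVE [85.1 -0.1 -0.1] roll -0.1 alt 179.9
```

View pics/w20.png

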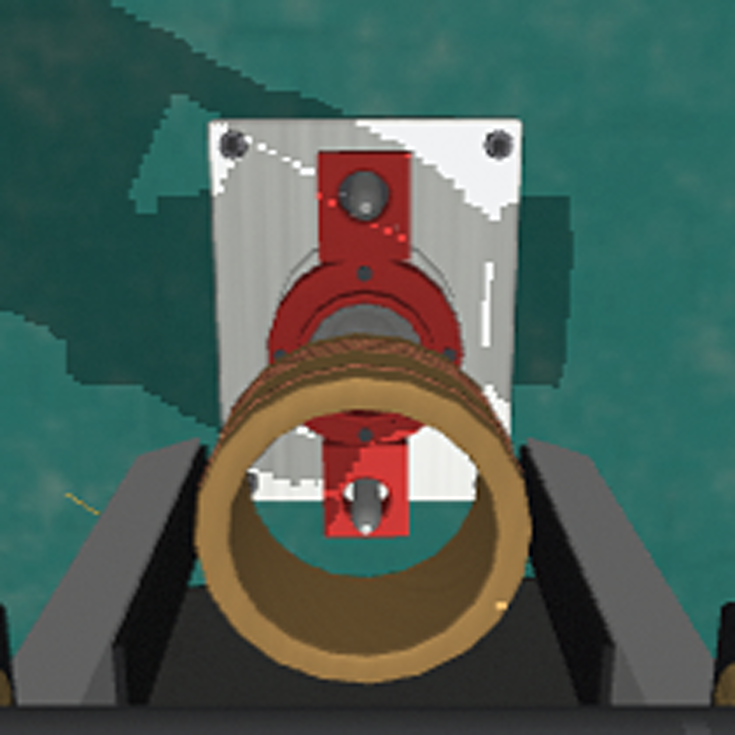

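The ring is level and lined up, with 3.5 mm radial clearance to the collar. Lowering.

>>> servo_tool:
  motion: [40, 0, 0, 0, 65, 0, 0, 0, 75, 0, 0, 0, 79, 0, 0, 0, 82, 0, 0, 0, 85, 0, 0, 0, 86, 0, 0, 0, 86, 0, 0, 0]

```text
time_s: 42.58
ee_pos: [0.479, -0.212, 0.0669]
eef_rot: [-0.506, 1.571, -0.49]
force: [0.1, 0.6, -2.5]
grip_width: 0.062
```

>>> servo_tool:
  motion: [1, 0, 0, 0, 1, 0, 0, 0, 1, 0, 0, 0]

```text
time_s: 42.95
ee_pos: [0.4789, -0.212, 0.0658]
eef_rot: [-0.807, 1.571, -0.791]
force: [-0.0, 0.7, -2.7]
grip_width: 0.0613
```

>>> servo_tool:
  motion: [0.7, 0, 0, 0, 0.7, 0, 0, 0, 0.7, 0, 0, 0]

```text
time_s: 43.32
ee_pos: [0.479, -0.2121, 0.0654]
eef_rot: [-0.676, 1.57, -0.66]
force: [-2.6, 1.6, 5.3]
grip_width: 0.0615
```

>>> servo_tool:
  motion: [0, 0, 0, 0, 0, 0, 0, 0, 0, 0, 0, 0, 0, 0, 0, 0]
  gripper: 0.85

```text
time_s: 43.82
ee_pos: [0.4789, -0.212, 0.065]
eef_rot: [0.403, 1.571, 0.419]
force: [0.3, 0.4, -0.1]
grip_width: 0.08
```

>>> servo_tool:
  motion: [-10, 0, 0, 0, -50, 0, 0, 0, -100, 0, 0, 0, -140, 0, 0, 0, -140, 0, 0, 0]

```text
time_s: 44.45
ee_pos: [0.4799, -0.2125, 0.2086]
eef_rot: [-0.507, 1.565, -0.491]
force: [0.2, -0.5, -0.6]
grip_width: 0.0799
```

Run:
```python
from h import *
c=save('wrist','w21.png'); W=cloud(c); Z=W[...,2]
m=near(W,.479,-.212,.035)&(Z>.086)&(Z<.096)
circ(W,0,m,'weight')
P=W[m]; A=np.c_[P[:,:2]-[.479,-.212],np.ones(len(P))]; print('tilt',np.linalg.lstsq(A,P[:,2],rcond=None)[0])
print(ctrl.get_obs()['time_s'])
save('scene','s21.png')
```

```text
weight 868 enc 478.3 -211.4 r 29.8 bbox mid [ 478.4 -211.2   88.8] size [58.4 59.3  5.5] z 0.0893
tilt [-0.00252176 -0.00376816  0.08920224]
44.5
```

View pics/w21.png

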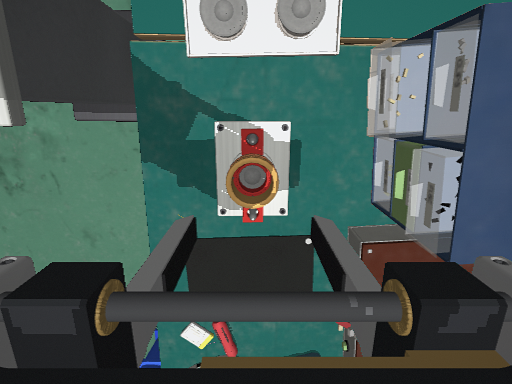

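View pics/s21.png

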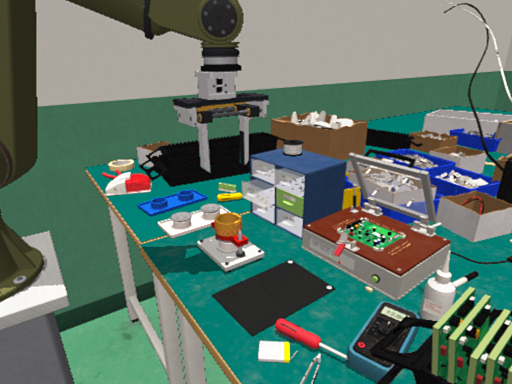

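The weight sits around the collar at (252,180), level and at its starting height (top at z ≈ 89 mm). Both speakers are in the white tray, and the mat is empty. Handing in.

```bash
python3 -c "
from station import ctrl
print(ctrl.hand_in())"
```

```text
the job is handed in; nothing more can be done
None
```

The job is done and handed in at about 44.5 s of the allowed 128 s. The weight and then the plate went onto the mat and the cured speaker into the empty white cup. The fresh speaker, plate and weight then went back into the jig, in that order.

Last checks, from the wrist camera:
- **Cured speaker:** it is seated level with the finished one, both measured at z ≈ 29 mm. The finished speaker did not move beyond measuring error (under 0.5 mm).
- **Fresh speaker:** its rim is at the same height as the cured one's was, about 1.5 mm off the nest's axis in y. The bore allows 4.5 mm of play.
- **Plate:** it is over both pins, with its top at z 59.5 mm as at the start and a tilt under 2 mrad.
- **Weight:** it is around the collar, with its top at z 89.2 mm as at the start and a tilt of about 4 mrad, within measuring error.
- **Forces and contact:** the highest wrist force reported at the end of any move was about 6 N, and the gripper is clear of everything.

No check failed. Repeated position measurements differed by 1–2 mm, within the camera calibration.

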